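# Hang the slide rack on the drain stand

### The job

Hang the steel slide rack on the drain stand: bring its crossbar sideways into the open mouths of the two hooks, lower it into the throats and let go while it rests on the spring catches. Then, with the rack no longer gripped, press down on its finger tab until the bar is fully home and both catches have snapped shut over it, leaving the rack hanging level and still. Do not disturb the beaker, the small bottle or the sample pot.

Things in the scene. Friction and masses are not known exactly. Their poses are not given: they have to be found in the camera images.
- rack: Loose steel slide rack, 0.24 kg, symmetrical (may hang either way round), starting upright. Origin: centre of underside, z up. Low tray of glass slides 80 (x) x 88 (y) x 34 mm; at y = +-42 mm thin straps rise to a crossbar along y, 156 mm long, 10 mm thick in x, 95 to 111 mm above the underside, rounded below; on its middle the finger tab.
- rack_bar (a point): Middle of the underside of the rack's crossbar, 95 mm above the rack's underside, rack axes. The bar is 16 mm high.
- rack_tab (a point): Middle of the top face of the rack's upright finger tab, 141 mm above the rack's underside. The tab is 10 mm thick in the rack's x (grip it across this), 40 mm wide in y, and stands 30 mm above the bar.
- stand: Drain stand, fixed; origin on the table under the middle of the two seats, z up, hook mouths open to its -x. White drip tray x -70 to 100, y -90 to 90, 12 mm high; column at x 72, y 0, up to 154 mm; cross beam x 64 to 80, height 128 to 148 mm; two upright steel hook plates, 8 mm thick, at y = +-58 mm (108 mm free between), tops at 212 mm, the stand's highest.
- seat (a point): Middle between the two throat floors, 140 mm above the table, stand axes; rack_bar lies here when home. Hooks seen along y: throat x -7 to 7 mm; front upturn x -19 to -7, 32 mm above the floor; back from x 7; upper lip x -28 to 26, 60 to 72 mm above the floor. The bar enters only along +x through the mouth (32 to 60 mm above the floor), then down.
- catch_left (a joint): Grey spring pawl on the outer face of the hook at the stand's +y. 0 rad = shut: its nose reaches 7 mm into the throat, 17 to 25 mm above the floor. The bar rests on the noses (underside about 23 mm above the floor) (leaning a little) until pressed; then they swing open (up to 0.6) and snap back to 0 over the bar's top when it is home. Both together take roughly 8 to 15 N.
- catch_right (a joint): The same catch on the outer face of the hook at the stand's -y.
- beaker: Bystander: clear beaker, 58 mm across, 69 mm tall, on the table; origin at the centre of its underside.
- small_bottle: Bystander: small white bottle, 30 mm across, 52 mm tall; origin at the centre of its underside.
- sample_pot: Bystander: lidded sample pot, 54 mm across, 64 mm tall; origin at the centre of its underside.
There are look-alikes about, which are no part of the job. Leave any blue look-alike of the rack alone.

How it is judged:
By the outcome, as a careful person would: the job done as asked, in the order asked, and still so for the second after the job is handed in, with the robot touching nothing.
It also fails if it takes over 58 s, if anything falls off the work surface, if the arm or the gripper's body presses on something with over 40 N, if the wrist force passes 120 N, or if a joint passes its speed limit or range.

### The arm

A 6-joint arm with a two-finger parallel gripper is mounted at the origin on a cart in front of the work surface, level with it; the furniture and walls round the work are solid. World frame = base frame: x ahead of the robot, y to its left, z up, the work surface at z = 0. Lengths are in mm, angles in rad, forces in N, time in s.
With the tool pointing down it reaches from about 375 to 925 mm from the base axis. Payload 5.7 kg.
Tool frame: the origin (TCP) lies midway between the tips of the shut fingers; the grasp point (between the pads) lies 19 mm behind it; z points along the fingers, y is the line along which they close (so a half turn about z gives the same grasp; the last joint's range is limited). The gripper opens to 88 mm and grips with 3 to 60 N. Pads are 20 mm wide; open, the fingers measure 115 mm over their backs; the gripper's body (75 mm by 178 mm) begins 61 mm behind the grasp point.
Start: joints at [1.047, 0.359, 1.51, -0, 1.272, -0.115], TCP at [238.492, 550.526, 184.223] pointing down, gripper open.
Joint ranges: [-2.97, 2.97], [-1.01, 2.36], [0.21, 2.38], [-0.96, 4.11], [0.2, 2.71], [-2.98, 2.98]. Speed limits (rad/s): [2.39, 2.39, 3.14, 3.14, 3.14, 3.14].

### API

Orientations are given as a unit quaternion [w, x, y, z].
In Python, from workcell import robot, viewer gives the robot as it stands.
- The arm moves only by the tool arm_command, never from a script. Its argument "rows" is a list of rows, each a list of 3 entries, a list of its own where there are three numbers: the closure, from 0 (fully open) to 1 (shut), then the shift along the tool's x, y, z in cm, then the turn, a rotation vector about the tool's x, y, z in degrees. In form: [[hand, [x, y, z], [wx, wy, wz]], ...]. A call has 1 to 10 rows; each row is the pose to reach, as a shift and turn from the pose commanded when the call began, along the tool's axes at that moment; what a row does not reach only later rows make up. A row lasts 1/8 s, in which the tool goes at most 62.5 mm and 10.7 degrees, less where a joint would pass 70% of its speed; a pose out of reach is approached as far as the arm can. A call with a gripper value outside its range is refused whole. The fingers move at their own pace and stop on an object; the grip force is fixed at half the most. Time passes only in rows, so rows that repeat a pose let the fingers close. It gives the time, the measured TCP pose, the force, the opening and the grip force at its end, in the units of the state.
- robot.observe(): the state, without advancing time (a new reading comes with each control period).
- viewer.read_camera(name): name is "scene" or "side" or "wrist"; returns a dict with "image" (384x512x3 uint8, blue, green, red), "mtx" (3x3 intrinsics, pixels), "T" (4x4, takes a point from camera to world coordinates). Camera axes: x right, y down, z forward; pixel columns grow to the right and rows downward; lengths in mm; the calibration is good to about 2 mm. A picture is of the moment at which its call begins. There is no depth.
- robot.sign_off(): hands the job in; it is judged then, once.
The state is a dict: "time_s": time; "joints": joint angles; "qd": joint speeds; "effort": joint torques, N m; "tool_pos": TCP position; "orientation": TCP orientation; "ft_force": force on the tool from outside, world axes, zero at the start; "moment": the same for the moment, N m; "gripper_width": opening from 0.0 (shut) to 1.0 (fully open); "grasp_force": force on a finger pad.
Only numpy, scipy, OpenCV 4.12 (cv2) and the standard library are available. Lean on these libraries where they do the work, as an engineer would, in place of code of your own. Each camera call takes 0.05 s, during which the arm holds its last target. There are 200 camera calls.

## Working session

There is one attempt and no reset: what is moved stays moved. The work goes in short steps, Python scripts to look and compute and a tool call to move; the robot and the scene stay as the last step left them, time stands still between calls to the robot, and variables do not carry over. Pictures are saved under pics/ and viewed, at most 10 in all, crops included, and the job is handed in when it is done.

Besides the shell and the picture viewer there is one more tool, called after "Request:" as name(argument=value, ...) on one line, values as JSON. arm_command: Moves the arm, as the interface text tells. Its arguments: {"type":"object","properties":{"rows":{"type":"array"}},"required":["rows"]}

```bash
mkdir -p pics
python3 - <<'E'
from workcell import robot, viewer
import cv2,numpy as np
s=robot.observe();print({k:np.round(v,3) for k,v in s.items()})
for n in("scene","side"):
    c=viewer.read_camera(n);cv2.imwrite(f"pics/{n}0.png",c["image"]);np.savez(f"{n}0.npz",**c)
    print(n,c["mtx"].round(1).tolist(),c["T"].round(3).tolist())
E
```

```text
{'time_s': np.float64(0.0), 'joints': array([ 1.047,  0.36 ,  1.511,  0.   ,  1.273, -0.115]), 'qd': array([ 0.001, -0.   , -0.   ,  0.001,  0.002, -0.001]), 'effort': array([ 1.0000e-03, -5.1538e+01, -2.7073e+01,  6.8000e-02,  3.5000e-02,
       -0.0000e+00]), 'tool_pos': array([238.109, 549.878, 183.4  ]), 'orientation': array([-0.   ,  0.203,  0.979, -0.001]), 'ft_force': array([-0.534,  0.101, -0.031]), 'moment': array([-0.028,  0.001,  0.015]), 'grasp_force': np.float64(0.0), 'gripper_width': np.float64(0.997)}
scene [[359.4, 0.0, 256.4], [0.0, 359.4, 197.7], [0.0, 0.0, 1.0]] [[0.896, -0.194, 0.399, 56.764], [-0.444, -0.358, 0.822, -959.715], [-0.017, -0.913, -0.407, 594.166], [0.0, 0.0, 0.0, 1.0]]
side [[431.7, 0.0, 256.2], [0.0, 431.7, 187.9], [0.0, 0.0, 1.0]] [[0.902, -0.227, 0.368, -48.664], [-0.432, -0.48, 0.764, -1129.061], [0.003, -0.847, -0.531, 917.07], [0.0, 0.0, 0.0, 1.0]]
```

View pics/scene0.png

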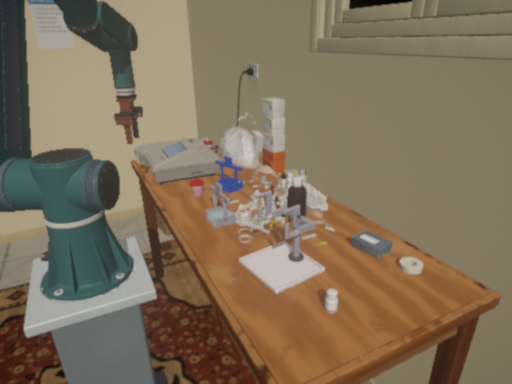

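View pics/side0.png

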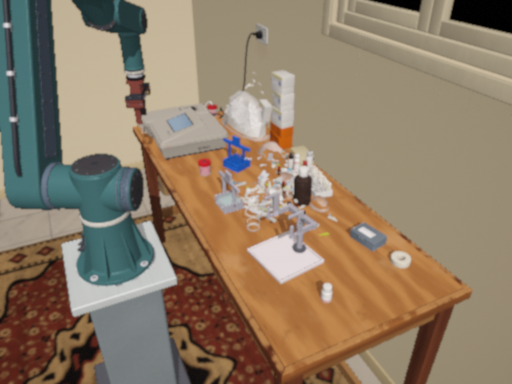

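The steel rack candidate is at scene (220,208) / side (229,193). A blue look-alike is at scene (230,176), and there is grey clutter at scene (265,207). The stand with its white tray is at scene (285,262). I'll check these in a close crop of both views.

Run:
```python
import cv2,numpy as np
a=cv2.imread("pics/scene0.png")[160:320,190:350];b=cv2.imread("pics/side0.png")[140:300,190:350]
# two crops 4.9x... each 400 wide x 400... use 2.5 too small: stack side by side at 5x split
A=cv2.resize(a[:,:],(800,800),interpolation=cv2.INTER_CUBIC)[:600]
B=cv2.resize(b[:,:],(800,800),interpolation=cv2.INTER_CUBIC)[100:700]
cv2.imwrite("pics/a.png",A);cv2.imwrite("pics/b.png",B)
```

```text
(no output)
```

View pics/a.png

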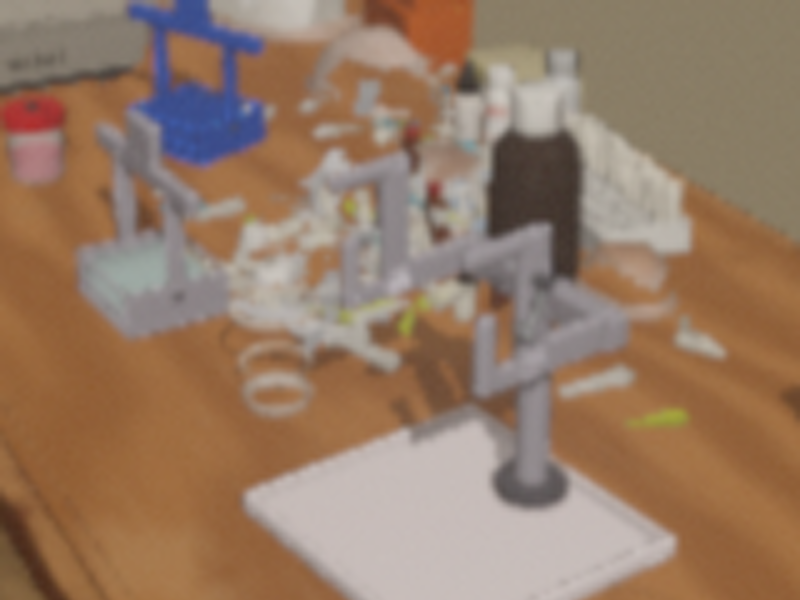

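View pics/b.png

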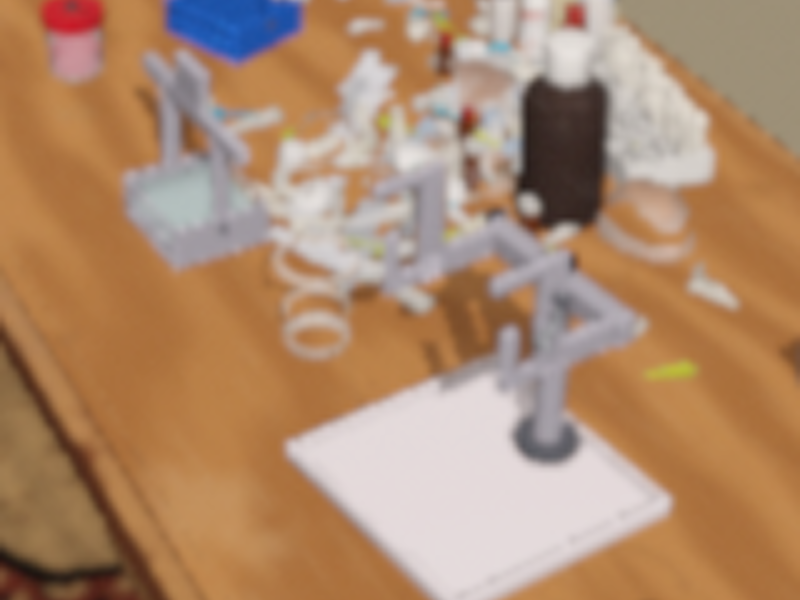

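```bash
cat > fit.py <<'E'
import numpy as np
from scipy.optimize import least_squares
C={n:dict(np.load(f"{n}0.npz")) for n in("scene","side")}
def proj(c,P):
    q=(np.asarray(P,float)-c["T"][:3,3])@c["T"][:3,:3]; q=q@c["mtx"].T; return q[:,:2]/q[:,2:]
def pose(p,P):
    c,s=np.cos(p[2]),np.sin(p[2]); P=np.asarray(P,float)
    return np.c_[p[0]+c*P[:,0]-s*P[:,1],p[1]+s*P[:,0]+c*P[:,1],P[:,2]]
def fit(P,a,b,p0):
    cr=lambda u:np.array(u,float)/5+[190,160]
    f=lambda p:np.r_[(proj(C["scene"],pose(p,P))-cr(a)).ravel(),(proj(C["side"],pose(p,P))-cr(b)).ravel()]
    r=least_squares(f,p0,loss="soft_l1"); return r.x,f(r.x).reshape(2,-1,2)
if __name__=="__main__":
    R=fit([(-40,-44,0),(40,-44,0),(-40,44,0),(-40,-44,34),(-40,44,34),(0,-78,103),(0,78,103),(0,0,141)],
     [(133,336),(230,312),(84,285),(128,307),(80,250),(192,208),(105,133),(145,115)],
     [(178,268),(268,240),(128,205),(178,240),(125,178),(237,158),(155,62),(190,55)],[500,100,-.5])
    S=fit([(-70,90,12),(100,90,12),(100,-90,12),(-70,-90,12),(72,0,12),(-28,58,206),(-28,-58,206),(-13,58,172),(-13,-58,172)],
     [(245,497),(475,405),(675,543),(455,635),(530,487),(335,180),(462,250),(352,240),(487,322)],
     [(287,447),(495,358),(672,502),(495,590),(546,442),(375,190),(495,285),(392,243),(508,333)],[550,-100,-.5])
    for r in(R,S): print(r[0].round(3),np.degrees(r[0][2]).round(1));print(r[1].round(1).tolist())
    def ray(n,u):
        c=C[n];d=c["T"][:3,:3]@np.linalg.solve(c["mtx"],[*u,1]);o=c["T"][:3,3];return (o-d*o[2]/d[2]).round()
    print("beaker",ray("scene",(245,241)),ray("side",(253,228)))
    print("pot",ray("scene",(197,194)),ray("side",(205,174)))
    print("bottle",ray("scene",(331,309)),ray("side",(326,299)))
E
python3 fit.py
```

```text
[4.43712e+02 1.23688e+02 3.70000e-02] 2.1
[[[-0.6, 0.7], [1.1, -0.1], [-0.1, 0.7], [-0.2, -2.4], [-0.0, -0.7], [1.0, 0.1], [0.5, -0.3], [0.4, 0.4]], [[-1.0, 0.3], [0.6, 0.1], [-0.5, 0.9], [-1.3, -1.8], [-0.3, -1.2], [0.6, 0.2], [-0.9, -0.3], [0.4, 1.5]]]
[ 4.74980e+02 -2.27235e+02  1.55000e-01] 8.9
[[[0.1, -0.5], [-0.2, -0.3], [1.4, -0.9], [-3.1, 4.3], [1.1, -0.9], [-0.7, 1.4], [1.6, 2.9], [0.6, -0.5], [1.1, -0.8]], [[-0.2, -0.4], [-0.2, -0.9], [0.0, -0.3], [-8.0, 4.0], [-0.1, -0.5], [-0.7, 1.3], [-0.6, 1.3], [-0.2, -1.5], [0.5, -0.4]]]
beaker [457. -48.   0.] [463. -43.  -0.]
pot [438. 393.   0.] [439. 382.   0.]
bottle [ 507. -429.    0.] [ 509. -430.    0.]
```

```bash
cat > rel.py <<'E'
import numpy as np,sys
from scipy.spatial.transform import Rotation as Ro
from workcell import robot
def rel(x,y,z,yaw):
    "yaw: world angle (deg) of tool y; tool pointing down"
    s=robot.observe(); w,a,b,c=s["orientation"]; R=Ro.from_quat([a,b,c,w])
    t=np.radians(yaw); yv=np.array([np.cos(t),np.sin(t),0]); zv=np.array([0,0,-1.]); G=Ro.from_matrix(np.c_[np.cross(yv,zv),yv,zv])
    print("pos",s["tool_pos"].round(1),"F",s["ft_force"].round(1),"w",round(float(s["gripper_width"]),3),"gf",round(float(s["grasp_force"]),1),"t",round(float(s["time_s"]),2),"q",s["joints"].round(2))
    print("shift cm",(R.inv().apply(np.array([x,y,z])-s["tool_pos"])/10).round(2),"turn deg",np.degrees((R.inv()*G).as_rotvec()).round(1))
if __name__=="__main__": rel(*map(float,sys.argv[1:5]))
E
python3 rel.py 444 124 260 2.1
```

```text
pos [238.2 550.  183.5] F [0.2 0.4 0.6] w 0.998 gf 0.0 t 0.1 q [ 1.05  0.36  1.51  0.    1.27 -0.12]
shift cm [-35.82 -30.92  -7.61] turn deg [-0.1  0.  64.5]
```

Request:
arm_command(rows=[[0, [0, 0, -7], [0, 0, 8]], [0, [-35.8, -30.9, -7.6], [0, 0, 64.5]], [0, [-35.8, -30.9, -7.6], [0, 0, 64.5]], [0, [-35.8, -30.9, -7.6], [0, 0, 64.5]], [0, [-35.8, -30.9, -7.6], [0, 0, 64.5]], [0, [-35.8, -30.9, -7.6], [0, 0, 64.5]], [0, [-35.8, -30.9, -7.6], [0, 0, 64.5]], [0, [-35.8, -30.9, -7.6], [0, 0, 64.5]], [0, [-35.8, -30.9, -7.6], [0, 0, 64.5]], [0, [-35.8, -30.9, -7.6], [0, 0, 64.5]]])

```text
time_s: 1.35
tool_pos: [444.9, 122.7, 260.0]
orientation: [0.0, 0.696, 0.718, -0.0]
ft_force: [-1.0, 0.7, -0.3]
gripper_width: 1.001
grasp_force: 0.0
```

```bash
python3 rel.py 444 124 260 2.1
python3 - <<'E'
from workcell import robot, viewer
import cv2,numpy as np
from fit import *
im={}
for n in("wrist","side","scene"):
    c=viewer.read_camera(n);np.savez(f"{n}1.npz",**c); im[n]=c
w=im["wrist"];print(w["T"].round(2).tolist(),w["mtx"][0])
P=pose([443.7,123.7,.037],[(-40,-44,34),(40,-44,34),(40,44,34),(-40,44,34),(0,-78,111),(0,78,111),(0,-20,141),(0,20,141)])
print(proj(w,P).round().tolist())
cv2.imwrite("pics/w1.png",w["image"])
E
```

```text
pos [444.9 122.7 260. ] F [-1.   0.7 -0.3] w 1.001 gf 0.0 t 1.35 q [ 0.12  0.09  1.68 -0.    1.37  0.09]
shift cm [ 0.14 -0.09  0.  ] turn deg [-0.   0.  -0.3]
[[1.0, 0.03, 0.01, 442.21], [0.03, -0.96, -0.28, 199.85], [-0.0, 0.28, -0.96, 462.16], [0.0, 0.0, 0.0, 1.0]] [271.55379387   0.         250.93401107]
[[226.0, 189.0], [275.0, 189.0], [276.0, 134.0], [224.0, 135.0], [251.0, 228.0], [250.0, 111.0], [250.0, 194.0], [250.0, 162.0]]
```

View pics/w1.png

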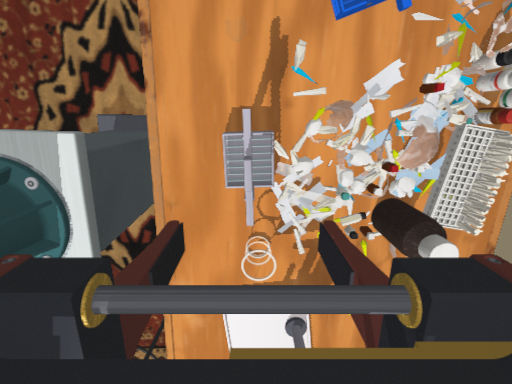

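Run:
```python
import cv2,numpy as np
w=np.load("wrist1.npz")["image"][98:298,205:305]
cv2.imwrite("pics/w1c.png",cv2.rotate(cv2.resize(w,None,fx=4,fy=4,interpolation=cv2.INTER_CUBIC),cv2.ROTATE_90_COUNTERCLOCKWISE))
# bar centre per row: bar is lighter/greyer than table
g=np.load("wrist1.npz")["image"].astype(int)
for r in list(range(110,130,3))+list(range(192,226,4)):
    row=g[r,235:265]; sat=row.max(1)-row.min(1); c=np.where(sat<45)[0]+235
    print(r,c.min() if len(c) else 0,c.max() if len(c) else 0,len(c))
```

```text
110 242 250 9
113 242 250 9
116 242 250 9
119 242 250 9
122 243 250 8
125 243 250 8
128 243 250 8
192 245 253 9
196 245 253 9
200 245 253 9
204 246 252 7
208 246 252 7
212 246 252 7
216 246 253 8
220 246 253 8
224 247 253 7
```

View pics/w1c.png

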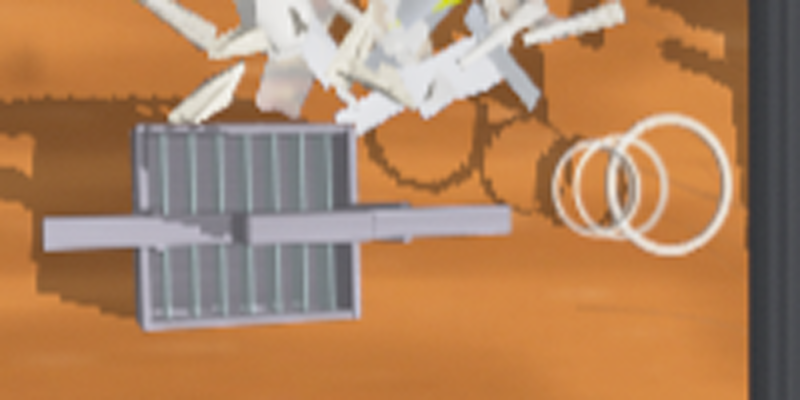

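```bash
python3 - <<'E'
import numpy as np
from fit import *
w=dict(np.load("wrist1.npz"))
P=[(0,78,111),(0,-78,111),(40,-44,34),(-40,-44,34),(40,44,34)]
u=np.array([(246.3,108.8),(249.8,225.7),(273.8,187),(225.5,187.5),(273.8,131.8)])
f=lambda p:(proj(w,pose(p,P))-u).ravel()
r=least_squares(f,[444,124,.04],loss="soft_l1");print(r.x,np.degrees(r.x[2]),f(r.x).reshape(-1,2).round(1).tolist())
# beaker top/base rings
def ray(c,u,z):
    d=c["T"][:3,:3]@np.linalg.solve(c["mtx"],[*u,1]);o=c["T"][:3,3];return (o+d*(z-o[2])/d[2]).round()
q=lambda x,y:(205+(400-y)/4,98+x/4)
print(ray(w,q(672,185),69),ray(w,q(595,187),0))
E
python3 rel.py 442 121 260 4
```

```text
[4.40798317e+02 1.26753400e+02 5.87195700e-02] 3.3643835338701087 [[0.1, -0.1], [0.0, -0.2], [0.2, -0.1], [-0.5, 0.6], [0.1, 0.0]]
[463. -40.  69.] [464. -42.   0.]
pos [443.5 125.3 260. ] F [-0.3 -0.2  0.1] w 1.001 gf 0.0 t 1.5 q [0.12 0.09 1.68 0.   1.37 0.09]
shift cm [-0.43 -0.16 -0.  ] turn deg [-0.1 -0.  -1.9]
```

```bash
python3 rel.py 441.5 126 110 3.4
```

```text
pos [443.5 125.3 260. ] F [-0.3 -0.2  0.1] w 1.001 gf 0.0 t 1.5 q [0.12 0.09 1.68 0.   1.37 0.09]
shift cm [ 0.07 -0.18 15.  ] turn deg [-0.1 -0.  -1.3]
```

Request:
arm_command(rows=[[0, [0.07, -0.18, 4], [0, 0, -1.3]], [0, [0.07, -0.18, 8], [0, 0, -1.3]], [0, [0.07, -0.18, 12], [0, 0, -1.3]], [0, [0.07, -0.18, 15], [0, 0, -1.3]], [0, [0.07, -0.18, 15], [0, 0, -1.3]], [1, [0.07, -0.18, 15], [0, 0, -1.3]], [1, [0.07, -0.18, 15], [0, 0, -1.3]], [1, [0.07, -0.18, 15], [0, 0, -1.3]], [1, [0.07, -0.18, 15], [0, 0, -1.3]], [1, [0.07, -0.18, 15], [0, 0, -1.3]]])

```text
time_s: 2.75
tool_pos: [442.5, 125.3, 110.5]
orientation: [0.0, 0.686, 0.728, 0.0]
ft_force: [0.2, -0.4, -0.3]
gripper_width: 0.469
grasp_force: 0.0
```

```bash
python3 rel.py 442 126 250 3.4
```

```text
pos [442.5 125.3 110.5] F [ 0.2 -0.4 -0.3] w 0.469 gf 0.0 t 2.75 q [ 0.13  0.25  1.89 -0.    1.    0.07]
shift cm [  0.08  -0.04 -13.95] turn deg [ 0.  0. -0.]
```

Fingers close slowly; keep closing.

Request:
arm_command(rows=[[1, [0, 0, 0], [0, 0, 0]], [1, [0, 0, 0], [0, 0, 0]], [1, [0, 0, 0], [0, 0, 0]], [1, [0, 0, 0], [0, 0, 0]], [1, [0, 0, 0], [0, 0, 0]], [1, [0, 0, 0], [0, 0, 0]], [1, [0, 0, 0], [0, 0, 0]]])

```text
time_s: 3.62
tool_pos: [442.3, 125.3, 110.2]
orientation: [0.0, 0.686, 0.728, -0.0]
ft_force: [-0.1, 0.7, 0.1]
gripper_width: 0.002
grasp_force: 0.0
```

Run:
```python
from workcell import viewer
import cv2,numpy as np
w=viewer.read_camera("wrist");s=viewer.read_camera("side");np.savez("side2.npz",**s);np.savez("wrist2.npz",**w)
A=cv2.resize(s["image"][110:260,160:310],(400,400),interpolation=cv2.INTER_CUBIC)
B=cv2.resize(w["image"],(400,300));B=cv2.copyMakeBorder(B,0,100,0,0,0)
cv2.imwrite("pics/p2.png",np.hstack([A,B]))
```

```text
(no output)
```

View pics/p2.png

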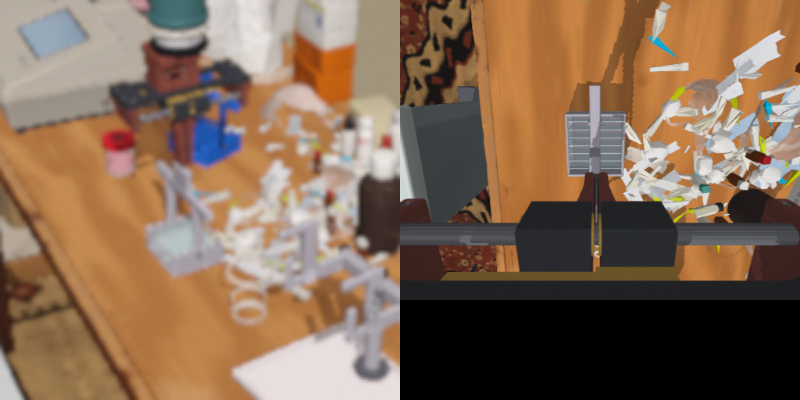

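Run:
```python
import numpy as np,cv2
from fit import *
s=dict(np.load("side2.npz"));w=dict(np.load("wrist2.npz"))
print(w["T"].round(3).tolist())
P=[(442.3,125.3,110.2),(442.3,125.3,129)]+pose([441,126.5,.059],[(0,0,141),(0,-20,141),(0,20,141),(0,-78,111),(0,78,111),(40,-44,34),(40,44,34)]).tolist()
print("side",proj(s,P).round(1).tolist());print("wrist",proj(w,P).round(1).tolist())
a=cv2.resize(s["image"][140:215,190:265],(400,400),interpolation=cv2.INTER_CUBIC)
b=cv2.resize(w["image"][100:250,180:330],(400,400),interpolation=cv2.INTER_CUBIC)
cv2.imwrite("pics/p3.png",np.hstack([a,b]))
```

```text
[[0.998, 0.057, 0.016, 437.521], [0.06, -0.958, -0.281, 202.307], [-0.001, 0.281, -0.96, 312.42], [0.0, 0.0, 0.0, 1.0]]
side [[228.1, 179.8], [227.9, 175.3], [227.4, 172.3], [229.8, 174.8], [225.0, 169.9], [237.4, 189.6], [218.6, 170.1], [243.3, 200.1], [232.7, 189.0]]
wrist [[251.3, 214.2], [251.3, 223.4], [249.5, 228.6], [249.6, 254.7], [249.5, 200.8], [249.8, 297.1], [249.7, 109.9], [286.2, 225.8], [289.4, 145.7]]
```

View pics/p3.png

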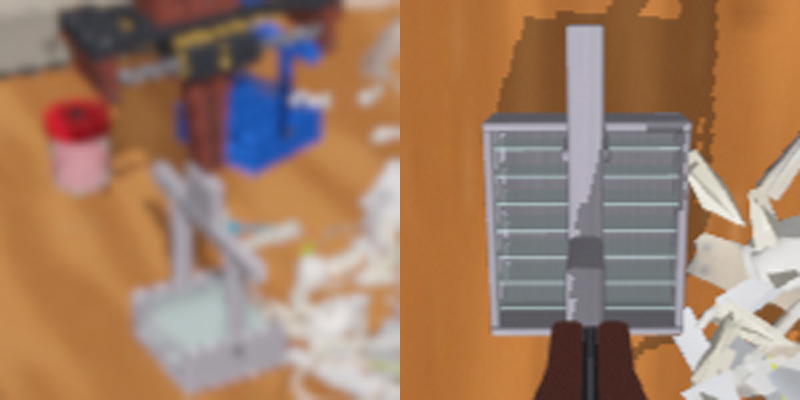

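```bash
python3 - <<'E'
import numpy as np
from fit import *
s=dict(np.load("side2.npz"));w=dict(np.load("wrist2.npz"))
f=lambda X:np.r_[proj(s,[X])[0]-[228.5,171],proj(w,[X])[0]-[251,221]]
r=least_squares(f,[442,125,130]);print(r.x,r.fun.round(1))
E
python3 rel.py 442 126 80 3.4
```

```text
[441.83646488 132.4102134  141.91054107] [-1.6  0.3  0.3  0.1]
pos [442.3 125.3 110.3] F [-0.3  0.1  0.5] w 0.002 gf 0.0 t 3.73 q [ 0.13  0.25  1.89 -0.    1.    0.07]
shift cm [ 0.07 -0.03  3.03] turn deg [-0.  0. -0.]
```

The camera evidence puts the actual shut fingertips at z≈142, directly above the tab, though the reported TCP z is 110. I'll open, go 30 mm lower, and close. This is safe either way because the open fingers clear the tab and the hand body stays above it.

Request:
arm_command(rows=[[0, [0, 0, 0], [0, 0, 0]], [0, [0, 0, 0], [0, 0, 0]], [0, [0, 0, 0], [0, 0, 0]], [0, [0, 0, 0], [0, 0, 0]], [0, [0, 0, 0], [0, 0, 0]], [0, [0, 0, 0], [0, 0, 0]], [0, [0.05, 0, 1], [0, 0, 0]], [0, [0.05, 0, 2], [0, 0, 0]], [0, [0.05, 0, 3], [0, 0, 0]], [0, [0.05, 0, 3], [0, 0, 0]]])

```text
time_s: 4.97
tool_pos: [441.3, 125.7, 79.1]
orientation: [-0.001, 0.686, 0.728, -0.001]
ft_force: [-0.2, -1.0, 0.7]
gripper_width: 0.997
grasp_force: 0.0
```

Request:
arm_command(rows=[[1, [0, 0, 0], [0, 0, 0]], [1, [0, 0, 0], [0, 0, 0]], [1, [0, 0, 0], [0, 0, 0]], [1, [0, 0, 0], [0, 0, 0]], [1, [0, 0, 0], [0, 0, 0]], [1, [0, 0, 0], [0, 0, 0]], [1, [0, 0, 0], [0, 0, 0]], [1, [0, 0, 0], [0, 0, 0]], [1, [0, 0, 0], [0, 0, 0]], [1, [0, 0, 0], [0, 0, 0]]])

```text
time_s: 6.22
tool_pos: [442.0, 125.8, 80.0]
orientation: [-0.0, 0.686, 0.728, -0.0]
ft_force: [-0.3, -0.1, -2.6]
gripper_width: 0.112
grasp_force: 30.0
```

```bash
python3 - <<'E'
import numpy as np,cv2
from fit import *
P=[(-70,90,12),(100,90,12),(100,-90,12),(-70,-90,12)]
p0=[475,-227,.155]
obs={}
for n in C:
    g=C[n]["image"].astype(int); m=((g.min(2)>150)&(g.max(2)-g.min(2)<40)).astype(np.uint8)
    k,l,st,ce=cv2.connectedComponentsWithStats(m)
    u=proj(C[n],pose(p0,P)); c=u.mean(0).astype(int); lab=l[c[1]+4,c[0]-8]; 
    cnt=cv2.findContours((l==lab).astype(np.uint8),0,cv2.CHAIN_APPROX_NONE)[0][0][:,0]
    h=cv2.convexHull(cnt); print(n,lab,st[lab].tolist(),"pred",u.round(1).tolist(),cv2.approxPolyDP(h,3,True)[:,0].tolist())
    obs[n]=cnt.astype(float)
E
python3 rel.py 442 126 305 3.4
```

```text
scene 47 [239, 244, 86, 49, 2132] pred [[239.1, 258.9], [284.8, 240.6], [326.3, 267.6], [277.9, 291.2]] [[324, 268], [275, 292], [239, 259], [285, 244]]
side 50 [215, 170, 109, 114, 3845] pred [[247.1, 248.9], [288.7, 230.7], [324.4, 260.0], [281.0, 282.0]] [[223, 183], [263, 170], [282, 176], [318, 224], [323, 261], [281, 283], [248, 251], [216, 202], [215, 195]]
pos [442.  125.8  80. ] F [-0.3 -0.1 -2.6] w 0.112 gf 30.0 t 6.22 q [ 0.13  0.29  1.93 -0.    0.92  0.07]
shift cm [ 2.00e-02 -1.00e-02 -2.25e+01] turn deg [-0.  0. -0.]
```

Request:
arm_command(rows=[[1, [0, 0, -2], [0, 0, 0]], [1, [0, 0, -5], [0, 0, 0]], [1, [0, 0, -9], [0, 0, 0]], [1, [0, 0, -13], [0, 0, 0]], [1, [0, 0, -17], [0, 0, 0]], [1, [0, 0, -20], [0, 0, 0]], [1, [0, 0, -22.5], [0, 0, 0]], [1, [0, 0, -22.5], [0, 0, 0]]])

```text
time_s: 7.22
tool_pos: [443.5, 126.0, 306.6]
orientation: [0.001, 0.686, 0.728, 0.001]
ft_force: [-0.3, -0.5, -2.8]
gripper_width: 0.117
grasp_force: 30.0
```

```bash
cat > edge.py <<'E'
import numpy as np,cv2
from fit import *
from scipy.optimize import minimize
I={n:cv2.GaussianBlur(C[n]["image"].astype(np.float32)[...,0],(0,0),.7) for n in C}  # blue: table dark, tray bright
E=[((-70,90,12),(100,90,12)),((100,90,12),(100,-90,12)),((100,-90,0),(-70,-90,0)),((-70,-90,0),(-70,90,0))]
t=np.linspace(.06,.94,60)[:,None]
def samp(im,u): return cv2.remap(im,u[:,0].astype(np.float32)[None],u[:,1].astype(np.float32)[None],1)[0]
def score(p,ns=C):
    v=0
    for n in ns:
        cen=proj(C[n],pose(p,[(15,0,6)]))[0]
        for a,b in E:
            u=proj(C[n],pose(p,np.array(a)*(1-t)+np.array(b)*t)); d=u[-1]-u[0]; nn=np.array([-d[1],d[0]])/np.hypot(*d)
            if nn@(cen-u[0])<0: nn=-nn
            v+=np.clip(samp(I[n],u+1.2*nn)-samp(I[n],u-1.2*nn),-20,90).mean()
    return -v
for ns in(("scene","side"),("scene",),("side",)):
    r=minimize(lambda q:score([475+q[0],-227+q[1],.155+q[2]/100],ns),[0,0,0],method="Nelder-Mead",options=dict(initial_simplex=[[0,0,0],[5,0,0],[0,5,0],[0,0,3]]))
    print(ns,475+r.x[0],-227+r.x[1],np.degrees(.155+r.x[2]/100),r.fun)
E
python3 edge.py; python3 rel.py 391 -240 306 8.9
```

```text
('scene', 'side') 475.78269699472753 -221.90437385969253 8.391201034497122 -562.6974487304688
('scene',) 474.6731928857806 -221.10662289925594 8.620430615890779 -257.5655517578125
('side',) 477.63697536831114 -222.72442133916906 7.97553334902007 -314.2980651855469
pos [443.5 126.  306.6] F [-0.3 -0.5 -2.8] w 0.117 gf 30.0 t 7.22 q [ 0.13  0.05  1.61 -0.    1.48  0.07]
shift cm [-3.623e+01 -7.400e+00  3.000e-02] turn deg [ 0.2 -0.  -5.5]
```

Request:
arm_command(rows=[[1, [-4, -1, 0], [0, 0, -1]], [1, [-9, -2, 0], [0, 0, -2]], [1, [-14, -3, 0], [0, 0, -3]], [1, [-19, -4, 0], [0, 0, -4]], [1, [-24, -5, 0], [0, 0, -5]], [1, [-29, -6, 0], [0, 0, -5]], [1, [-33, -7, 0], [0, 0, -5]], [1, [-35.7, -7.3, 0], [0, 0, -5]], [1, [-35.7, -7.3, 0], [0, 0, -5]], [1, [-35.7, -7.3, 0], [0, 0, -5]]])

```text
time_s: 8.48
tool_pos: [389.9, -233.7, 304.1]
orientation: [-0.001, 0.654, 0.757, 0.0]
ft_force: [0.4, 0.1, -2.4]
gripper_width: 0.113
grasp_force: 30.0
```

```bash
python3 rel.py 392 -234.4 180 8.4
python3 - <<'E'
from workcell import viewer
import cv2,numpy as np
from fit import *
tiles=[]
S=[476,-222,np.radians(8.4)]; R=[392,-234.4,np.radians(8.4)]
for n in("scene","side","wrist"):
    c=viewer.read_camera(n);np.savez(f"{n}3.npz",**c)
    bar=pose(R,[(0,-78,103),(0,78,103),(0,0,0),(0,0,141)]);bar[:,2]+=225
    hk=pose(S,[(-28,58,206),(-28,-58,206),(-13,58,172),(-13,-58,172),(26,58,206),(26,-58,206)])
    print(n,proj(c,bar).round().tolist(),proj(c,hk).round().tolist())
    im=c["image"]
    if n!="wrist": im=im[140:290,200:350]
    tiles.append(cv2.resize(im,(400,300) if n=="wrist" else (400,400),interpolation=cv2.INTER_CUBIC)[:300 if n=="wrist" else 400])
w=cv2.resize(np.load("wrist3.npz")["image"],(266,200))
cv2.imwrite("pics/p4.png",np.vstack([np.hstack(tiles[:2]),np.hstack([w,np.zeros((200,534,3),np.uint8)])]))
E
```

```text
pos [ 389.9 -233.7  304.1] F [ 0.4  0.1 -2.4] w 0.113 gf 30.0 t 8.47 q [-0.69  0.05  1.62  0.    1.48 -0.84]
shift cm [-0.13  0.22 12.41] turn deg [-0.1 -0.1 -0. ]
scene [[269.0, 172.0], [232.0, 155.0], [250.0, 203.0], [249.0, 147.0]] [[256.0, 197.0], [283.0, 212.0], [261.0, 207.0], [288.0, 223.0], [272.0, 192.0], [300.0, 206.0]]
side [[277.0, 190.0], [244.0, 165.0], [259.0, 208.0], [260.0, 164.0]] [[264.0, 198.0], [288.0, 217.0], [268.0, 206.0], [291.0, 225.0], [278.0, 193.0], [303.0, 211.0]]
wrist [[253.0, 318.0], [254.0, 113.0], [253.0, 189.0], [254.0, 254.0]] [[305.0, 133.0], [300.0, 231.0], [312.0, 131.0], [307.0, 220.0], [355.0, 133.0], [345.0, 231.0]]
```

View pics/p4.png

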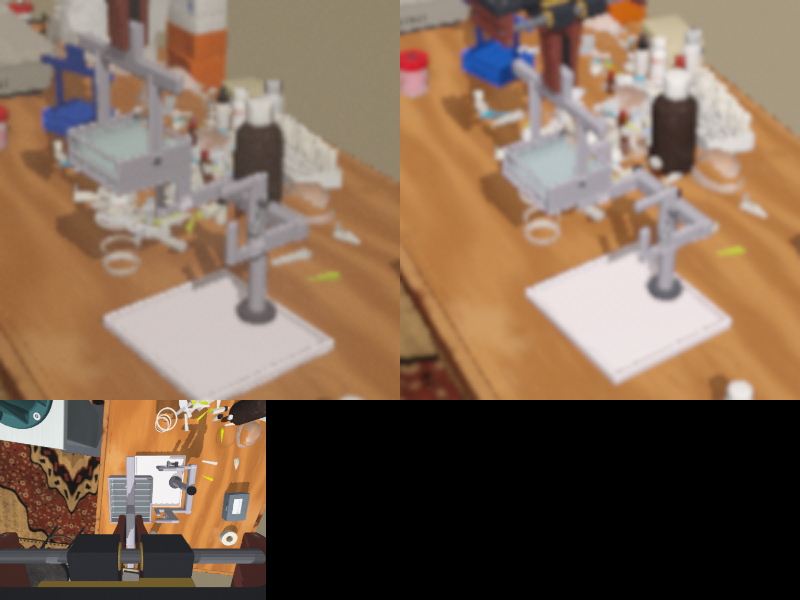

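```bash
cat > wfit.py <<'E'
import numpy as np,cv2,sys
import fit
from fit import proj,pose
from scipy.optimize import minimize
def samp(im,u): return cv2.remap(im,u[:,0].astype(np.float32)[None],u[:,1].astype(np.float32)[None],1)[0]
def tray(c,p0):
    im=cv2.GaussianBlur(c["image"][...,0].astype(np.float32),(0,0),.7); t=np.linspace(.04,.96,80)[:,None]
    E=[((30,90,12),(100,90,12),'y'),((100,90,12),(100,-90,12),'x'),((30,-90,12),(100,-90,12),'y')]
    def score(q):
        p=[p0[0]+q[0],p0[1]+q[1],p0[2]+q[2]/100];v=0;cen=proj(c,pose(p,[(60,0,12)]))[0]
        for a,b,_ in E:
            u=proj(c,pose(p,np.array(a)*(1-t)+np.array(b)*t)); d=u[-1]-u[0]; nn=np.array([-d[1],d[0]])/np.hypot(*d)
            if nn@(cen-u[0])<0: nn=-nn
            v+=np.clip(samp(im,u+1.2*nn)-samp(im,u-1.2*nn),-20,90).mean()
        return -v
    best=min((minimize(score,q0,method="Nelder-Mead",options=dict(initial_simplex=np.array(q0)+[[0,0,0],[6,0,0],[0,6,0],[0,0,3]])) for q0 in([0,0,0],[4,-6,0],[-4,6,0])),key=lambda r:r.fun)
    q=best.x; return p0[0]+q[0],p0[1]+q[1],np.degrees(p0[2]+q[2]/100),best.fun
if __name__=="__main__":
    c=dict(np.load("wrist3.npz"));print(tray(c,[476,-222,.147]))
    g=c["image"].astype(int)
    for r in range(108,260,10):   # bar columns: grey
        row=g[r,225:285]; print(r,' '.join(f"{v.max()-v.min():d}/{v.sum()//3}" for v in row[::3]))
E
python3 wfit.py
```

```text
(np.float64(473.9724704008442), np.float64(-221.86025163901718), np.float64(9.109126405173933), np.float64(-250.11666870117188))
108 131/165 131/165 134/162 132/164 136/159 140/151 109/137 47/130 44/130 44/130 45/131 76/129 3/242 2/243 2/243 2/243 2/243 2/243 2/243 2/243
118 133/165 131/167 134/163 137/158 136/152 135/150 24/177 13/203 13/203 13/204 14/202 11/180 4/237 5/234 2/243 2/243 2/243 2/243 2/243 3/243
128 135/165 138/159 137/154 139/143 140/140 139/138 24/172 15/203 14/203 13/204 13/202 12/178 4/239 5/236 2/243 2/243 3/243 3/243 3/243 2/243
138 133/163 132/160 131/156 137/145 137/137 140/140 24/170 14/203 14/203 13/203 14/202 12/175 4/235 2/243 2/243 2/243 2/243 2/243 3/243 3/243
148 7/109 8/109 6/110 7/109 7/109 7/109 12/162 13/202 12/203 13/202 13/201 12/171 9/108 8/108 8/110 7/109 7/109 7/109 7/109 7/109
158 11/132 12/133 12/134 11/130 11/134 12/132 10/156 14/201 13/204 15/201 14/201 9/130 10/124 11/133 11/133 11/133 11/132 12/131 11/132 11/132
168 11/132 11/132 11/134 11/131 13/133 12/131 11/170 14/200 14/204 16/201 11/142 7/129 11/132 12/132 12/132 11/132 11/132 11/131 
[... 515 characters left out ...]
03 12/131 11/131 13/131 11/131 11/131 11/132 12/130 13/131
218 12/131 11/133 11/131 12/133 12/133 11/133 7/106 9/129 8/124 10/123 8/122 6/113 11/131 11/130 12/130 11/131 11/131 12/130 10/130 10/131
228 7/102 19/74 38/53 38/52 37/52 32/49 8/120 8/139 9/137 9/137 9/139 8/127 16/43 39/52 38/52 39/52 38/53 7/101 7/100 8/101
238 136/137 37/52 37/53 39/52 38/52 14/40 7/109 10/138 9/138 9/137 9/139 9/126 2/34 41/57 37/52 37/53 39/52 105/108 149/152 146/150
248 39/51 37/53 38/52 38/52 38/52 2/36 7/108 9/139 9/139 12/192 14/194 10/155 3/34 35/52 38/53 38/53 37/52 38/52 36/54 145/144
258 3/40 4/39 24/49 38/51 32/49 2/33 8/106 9/139 14/206 15/199 12/196 10/153 4/35 18/43 37/52 39/52 3/39 4/40 5/39 3/38
```

```bash
python3 rel.py 390.5 -235 163 8.9
```

```text
pos [ 390.4 -233.6  304.9] F [-0.2  0.6 -2.2] w 0.11 gf 30.0 t 8.62 q [-0.69  0.05  1.62  0.    1.48 -0.84]
shift cm [-0.15 -0.   14.19] turn deg [-0.  -0.  -0.4]
```

Request:
arm_command(rows=[[1, [-0.1, 0, 4], [0, 0, -0.4]], [1, [-0.15, 0, 8], [0, 0, -0.4]], [1, [-0.15, 0, 12], [0, 0, -0.4]], [1, [-0.15, 0, 14.2], [0, 0, -0.4]], [1, [-0.15, 0, 14.2], [0, 0, -0.4]], [1, [-0.15, 2, 14.2], [0, 0, -0.4]], [1, [-0.15, 4, 14.2], [0, 0, -0.4]], [1, [-0.15, 4, 14.2], [0, 0, -0.4]], [1, [-0.15, 4, 14.2], [0, 0, -0.4]]])

```text
time_s: 9.75
tool_pos: [430.7, -230.4, 163.6]
orientation: [0.0, 0.651, 0.759, -0.0]
ft_force: [-1.1, 1.0, -2.1]
gripper_width: 0.109
grasp_force: 30.0
```

```bash
python3 rel.py 470.5 -222.6 163 8.9
python3 - <<'E'
from workcell import viewer
import numpy as np,cv2
from fit import *
from wfit import tray
S=[474.5,-222,np.radians(8.9)];R=[430,-229,np.radians(8.9)]
T=[]
for n in("scene","side","wrist"):
    c=viewer.read_camera(n);np.savez(f"{n}4.npz",**c)
    if n=="wrist": print("tray",tray(c,S))
    b=pose(R,[(0,-78,103),(0,78,103)]);b[:,2]+=83
    h=pose(S,[(-28,58,206),(-28,-58,206),(-13,58,172),(-13,-58,172)])
    im=c["image"].copy();k=6
    o={"scene":(215,175),"side":(220,175),"wrist":(190,90)}[n]; sz=(100,75) if n!="wrist" else (200,150)
    f=4 if n!="wrist" else 2
    im=cv2.resize(im[o[1]:o[1]+sz[1],o[0]:o[0]+sz[0]],(400,300),interpolation=cv2.INTER_CUBIC)
    for j,p in enumerate(np.r_[proj(c,b),proj(c,h)]): cv2.circle(im,tuple(int(v) for v in (p-o)*f),3,(0,0,255) if j<2 else (0,255,0),1)
    T.append(im)
cv2.imwrite("pics/p5.png",np.vstack([np.hstack(T[:2]),np.hstack([T[2],T[2]*0])]))
E
```

```text
pos [ 430.7 -230.4  163.6] F [-1.1  1.  -2.1] w 0.109 gf 30.0 t 9.75 q [-0.63  0.22  1.77 -0.    1.15 -0.79]
shift cm [0.16 4.05 0.06] turn deg [-0.   0.  -0.1]
tray (np.float64(473.5193805295784), np.float64(-222.06276786015496), np.float64(8.416609214971793), np.float64(-239.30101013183594))
```

View pics/p5.png

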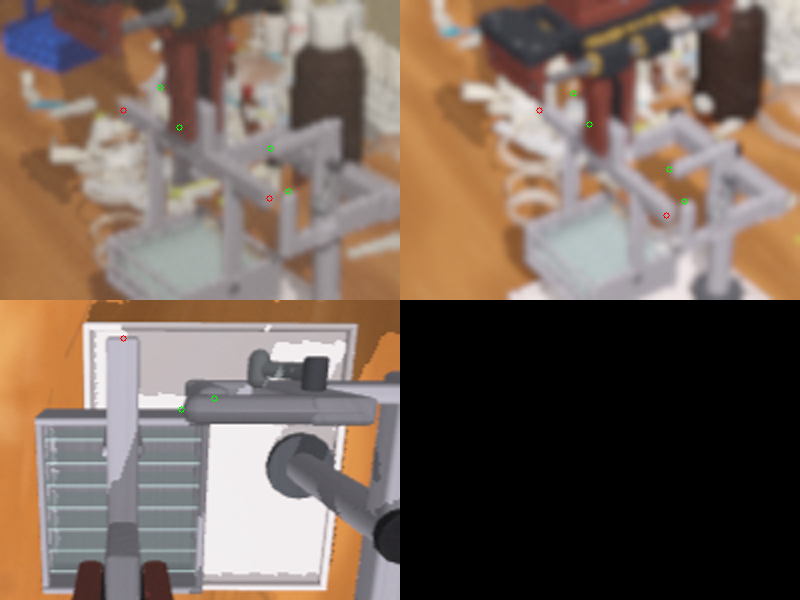

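Request:
arm_command(rows=[[1, [0.15, 1, 0.05], [0, 0, 0]], [1, [0.15, 2, 0.05], [0, 0, 0]], [1, [0.15, 3, 0.05], [0, 0, 0]], [1, [0.15, 3.8, 0.05], [0, 0, 0]], [1, [0.15, 4.1, 0.05], [0, 0, 0]], [1, [0.15, 4.1, 0.05], [0, 0, 0]]])

```text
time_s: 10.65
tool_pos: [470.6, -222.7, 162.7]
orientation: [-0.0, 0.651, 0.759, -0.0]
ft_force: [0.1, -0.4, -3.1]
gripper_width: 0.112
grasp_force: 30.0
```

Request:
arm_command(rows=[[1, [0, 0.2, 0], [0, 0, 0]], [1, [0, 0.2, 0], [0, 0, 0]]])

```text
time_s: 10.9
tool_pos: [472.5, -222.5, 162.8]
orientation: [0.0, 0.651, 0.759, -0.0]
ft_force: [-0.6, 1.7, -2.0]
gripper_width: 0.112
grasp_force: 30.0
```

Request:
arm_command(rows=[[1, [0, 0.2, 0], [0, 0, 0]], [1, [0, 0.2, 0], [0, 0, 0]]])

```text
time_s: 11.15
tool_pos: [474.6, -222.2, 162.8]
orientation: [0.0, 0.651, 0.759, -0.0]
ft_force: [0.3, 0.6, -2.3]
gripper_width: 0.114
grasp_force: 30.0
```

Request:
arm_command(rows=[[1, [0, 0.2, 0], [0, 0, 0]], [1, [0, 0.2, 0], [0, 0, 0]]])

```text
time_s: 11.4
tool_pos: [476.0, -221.8, 162.7]
orientation: [-0.0, 0.651, 0.759, -0.0]
ft_force: [-1.4, -0.1, -1.1]
gripper_width: 0.11
grasp_force: 30.0
```

Request:
arm_command(rows=[[1, [0, 0.2, 0], [0, 0, 0]], [1, [0, 0.2, 0], [0, 0, 0]]])

```text
time_s: 11.65
tool_pos: [476.2, -221.8, 162.6]
orientation: [-0.002, 0.651, 0.759, -0.002]
ft_force: [-7.4, -2.3, 1.8]
gripper_width: 0.109
grasp_force: 30.0
```

Request:
arm_command(rows=[[1, [0, -0.4, 0], [0, 0, 0]], [1, [0, -0.4, 0], [0, 0, 0]], [1, [0, -0.4, 0.4], [0, 0, 0]], [1, [0, -0.4, 0.8], [0, 0, 0]], [1, [0, -0.4, 0.8], [0, 0, 0]]])

```text
time_s: 12.28
tool_pos: [474.3, -221.9, 154.2]
orientation: [-0.0, 0.651, 0.759, -0.0]
ft_force: [-0.4, 0.9, -2.1]
gripper_width: 0.112
grasp_force: 30.0
```

Request:
arm_command(rows=[[1, [0, 0, 0.3], [0, 0, 0]], [1, [0, 0, 0.5], [0, 0, 0]], [1, [0, 0, 0.5], [0, 0, 0]]])

```text
time_s: 12.65
tool_pos: [474.6, -222.3, 150.0]
orientation: [0.0, 0.651, 0.759, -0.0]
ft_force: [-2.0, 0.3, 2.1]
gripper_width: 0.112
grasp_force: 30.0
```

Request:
arm_command(rows=[[0.8, [0, 0, 0], [0, 0, 0]], [0.7, [0, 0, 0], [0, 0, 0]], [0.6, [0, 0, 0], [0, 0, 0]], [0.5, [0, 0, 0], [0, 0, 0]], [0.5, [0, 0, 0], [0, 0, 0]], [0.5, [0, 0, -2], [0, 0, 0]], [0.5, [0, 0, -5], [0, 0, 0]], [0.5, [0, 0, -8], [0, 0, 0]], [0.5, [0, 0, -8], [0, 0, 0]], [0.5, [0, 0, -8], [0, 0, 0]]])

```text
time_s: 13.9
tool_pos: [474.0, -221.9, 228.9]
orientation: [-0.001, 0.651, 0.759, -0.0]
ft_force: [0.2, -0.7, 0.3]
gripper_width: 0.503
grasp_force: 0.0
```

Run:
```python
from workcell import viewer
import numpy as np,cv2
from fit import *
c=viewer.read_camera("wrist");np.savez("wrist5.npz",**c);g=c["image"].astype(int)
for n in("scene","side"): np.savez(f"{n}5.npz",**viewer.read_camera(n))
S=[474.3,-222,np.radians(8.7)]
P=pose(S,[(0,78,111+68),(0,-20,141+68),(0,20,141+68),(0,0,209)]);print(proj(c,P).round(1).tolist())
u=proj(c,P);
for r in list(range(int(u[0,1])-4,int(u[1,1])+6,8)):
    print(r,' '.join(f"{v.max()-v.min()}/{v.sum()//3}" for v in g[r,230:275:2]))
```

```text
[[251.8, 112.3], [251.6, 227.6], [251.7, 183.8], [251.6, 206.2]]
108 4/239 4/239 3/240 3/239 4/239 3/240 4/239 3/240 5/236 9/184 9/186 9/185 9/184 9/185 9/184 10/185 8/185 9/185 8/185 9/185 9/185 9/185 9/185
116 4/240 4/240 4/240 4/240 4/240 3/240 3/240 12/192 13/194 12/194 14/194 15/193 8/156 4/130 9/182 9/190 9/190 8/190 8/190 8/191 9/190 8/190 9/191
124 4/240 4/240 4/240 3/240 4/240 4/240 3/240 9/198 13/193 13/194 14/194 14/194 11/152 6/96 6/92 7/123 6/104 4/79 7/59 7/70 7/73 6/68 4/103
132 8/192 6/154 7/118 8/117 9/117 9/116 7/105 9/140 12/170 11/170 12/169 13/168 9/141 9/124 8/112 4/93 7/95 7/99 7/98 6/98 6/98 7/98 5/99
140 13/200 14/201 12/200 13/201 13/200 14/201 14/201 13/200 14/201 15/200 14/201 12/159 8/112 8/112 7/111 6/112 12/169 13/199 13/202 15/202 14/201 14/198 13/196
148 13/127 12/126 13/128 12/127 13/126 11/127 10/121 10/161 12/192 13/194 13/192 13/192 10/160 7/113 13/127 13/126 11/126 12/126 13/127 12/125 13/126 13/126 12/126
156 11/130 9/129 9/133 10/132 10/129 10/130 11/128 11/163 15/190 14/192 13/190 13/190 8/127 11/129 12/128 11/129 11/128 10/128 13/128 12/125 1
[... 700 characters left out ...]
85 10/142 11/128 11/128 11/129 11/127 11/127 12/129 9/126 10/127 11/127 10/126
204 5/96 7/96 6/96 6/96 6/96 5/96 5/97 10/163 13/192 14/188 13/184 13/186 11/144 6/93 6/97 7/96 6/95 6/96 5/95 6/96 7/95 5/96 7/95
212 9/185 8/186 9/191 11/196 9/196 6/229 9/185 9/177 12/192 12/190 13/185 11/185 11/148 6/112 10/191 9/196 10/196 11/195 7/223 9/186 9/192 9/200 11/200
220 147/154 145/149 144/147 147/152 147/153 149/152 148/148 30/167 14/192 12/190 12/185 13/184 10/151 8/98 130/136 134/131 131/126 127/125 136/136 133/132 137/135 138/136 133/132
228 149/152 145/145 149/152 58/118 20/105 18/105 13/104 8/99 9/123 10/135 9/131 9/133 8/135 7/99 16/102 18/103 16/102 21/104 20/104 20/103 22/104 20/104 21/104
```

Request:
arm_command(rows=[[1, [0, -0.1, 0], [0, 0, 0]], [1, [0, -0.1, 0], [0, 0, 0]], [1, [0, -0.1, 0], [0, 0, 0]], [1, [0, -0.1, 0], [0, 0, 0]], [1, [0, -0.1, 0], [0, 0, 0]], [1, [0, -0.1, 0], [0, 0, 0]], [1, [0, -0.1, 2], [0, 0, 0]], [1, [0, -0.1, 4], [0, 0, 0]], [1, [0, -0.1, 4.4], [0, 0, 0]], [1, [0, -0.1, 4.4], [0, 0, 0]]])

```text
time_s: 15.3
tool_pos: [473.6, -222.3, 185.9]
orientation: [-0.0, 0.651, 0.759, -0.0]
ft_force: [0.3, -0.1, 0.3]
gripper_width: 0.006
grasp_force: 0.0
```

Request:
arm_command(rows=[[1, [0, 0, 0.2], [0, 0, 0]], [1, [0, 0, 0.4], [0, 0, 0]], [1, [0, 0, 0.6], [0, 0, 0]], [1, [0, 0, 0.6], [0, 0, 0]]])

```text
time_s: 15.8
tool_pos: [473.4, -222.3, 179.7]
orientation: [-0.0, 0.651, 0.759, -0.0]
ft_force: [0.3, 0.2, -0.5]
gripper_width: 0.006
grasp_force: 0.0
```

Request:
arm_command(rows=[[1, [0, 0, 0.2], [0, 0, 0]], [1, [0, 0, 0.4], [0, 0, 0]], [1, [0, 0, 0.4], [0, 0, 0]]])

```text
time_s: 16.18
tool_pos: [473.4, -222.2, 175.6]
orientation: [-0.0, 0.651, 0.759, -0.0]
ft_force: [-0.1, -0.4, -0.2]
gripper_width: 0.002
grasp_force: 0.0
```

Request:
arm_command(rows=[[1, [0, 0, 0.2], [0, 0, 0]], [1, [0, 0, 0.3], [0, 0, 0]], [1, [0, 0, 0.3], [0, 0, 0]]])

```text
time_s: 16.55
tool_pos: [473.4, -222.3, 172.7]
orientation: [-0.0, 0.651, 0.759, -0.0]
ft_force: [-0.7, 0.3, -0.3]
gripper_width: 0.007
grasp_force: 0.0
```

Request:
arm_command(rows=[[1, [0, 0, 0.2], [0, 0, 0]], [1, [0, 0, 0.3], [0, 0, 0]], [1, [0, 0, 0.3], [0, 0, 0]]])

```text
time_s: 16.92
tool_pos: [474.0, -222.3, 170.5]
orientation: [0.0, 0.651, 0.759, 0.0]
ft_force: [-1.1, 2.3, 6.2]
gripper_width: 0.006
grasp_force: 2.9
```

Request:
arm_command(rows=[[1, [0, 0, 0.2], [0, 0, 0]], [1, [0, 0, 0.3], [0, 0, 0]], [1, [0, 0, 0.3], [0, 0, 0]]])

```text
time_s: 17.3
tool_pos: [473.9, -222.6, 167.1]
orientation: [0.001, 0.651, 0.759, -0.0]
ft_force: [-0.2, -0.5, 4.5]
gripper_width: 0.005
grasp_force: 2.2
```

Request:
arm_command(rows=[[1, [0, 0, 0.2], [0, 0, 0]], [1, [0, 0, 0.4], [0, 0, 0]], [1, [0, 0, 0.4], [0, 0, 0]]])

```text
time_s: 17.68
tool_pos: [473.3, -222.3, 162.4]
orientation: [-0.0, 0.651, 0.759, -0.0]
ft_force: [0.5, -1.8, 2.4]
gripper_width: 0.011
grasp_force: 0.9
```

Request:
arm_command(rows=[[1, [0, 0, 0.2], [0, 0, 0]], [1, [0, 0, 0.4], [0, 0, 0]], [1, [0, 0, 0.4], [0, 0, 0]]])

```text
time_s: 18.05
tool_pos: [473.2, -222.3, 158.4]
orientation: [-0.0, 0.651, 0.759, -0.0]
ft_force: [-0.1, -0.0, 1.0]
gripper_width: 0.004
grasp_force: 0.5
```

Request:
arm_command(rows=[[1, [0, 0, 0.2], [0, 0, 0]], [1, [0, 0, 0.4], [0, 0, 0]], [1, [0, 0, 0.4], [0, 0, 0]]])

```text
time_s: 18.42
tool_pos: [473.2, -222.1, 154.4]
orientation: [-0.0, 0.651, 0.759, -0.0]
ft_force: [-0.5, 0.5, 0.2]
gripper_width: 0.008
grasp_force: 0.5
```

Request:
arm_command(rows=[[1, [0, 0, 0.2], [0, 0, 0]], [1, [0, 0, 0.4], [0, 0, 0]], [1, [0, 0, 0.4], [0, 0, 0]]])

```text
time_s: 18.8
tool_pos: [473.7, -222.5, 150.7]
orientation: [0.0, 0.651, 0.759, -0.0]
ft_force: [-0.1, -0.8, 0.6]
gripper_width: 0.006
grasp_force: 0.4
```

Request:
arm_command(rows=[[1, [0, 0, 0.2], [0, 0, 0]], [1, [0, 0, 0.2], [0, 0, 0]]])

```text
time_s: 19.05
tool_pos: [473.1, -221.9, 148.4]
orientation: [-0.001, 0.651, 0.759, 0.0]
ft_force: [-0.2, -0.2, -1.2]
gripper_width: 0.005
grasp_force: 0.0
```

Request:
arm_command(rows=[[1, [0, 0, 0.2], [0, 0, 0]], [1, [0, 0, 0.2], [0, 0, 0]]])

```text
time_s: 19.3
tool_pos: [474.2, -221.9, 147.7]
orientation: [0.0, 0.651, 0.759, 0.001]
ft_force: [0.4, 2.0, 9.5]
gripper_width: 0.008
grasp_force: 4.5
```

Request:
arm_command(rows=[[1, [0, 0, 0.1], [0, 0, 0]], [1, [0, 0, 0.1], [0, 0, 0]]])

```text
time_s: 19.55
tool_pos: [474.8, -221.9, 147.6]
orientation: [0.001, 0.651, 0.759, 0.001]
ft_force: [-0.0, 2.8, 14.8]
gripper_width: 0.008
grasp_force: 7.4
```

Request:
arm_command(rows=[[1, [0, 0, 0.1], [0, 0, 0]], [1, [0, 0, 0.1], [0, 0, 0]], [1, [0, 0, -0.5], [0, 0, 0]], [1, [0, 0, -3], [0, 0, 0]], [1, [0, 0, -8], [0, 0, 0]], [1, [0, 0, -8], [0, 0, 0]], [1, [0, 0, -8.2], [0, 0, 0]], [1, [0, 0, -8.2], [0, 0, 0]], [1, [0, 0, -8.2], [0, 0, 0]], [1, [0, 0, -8.2], [0, 0, 0]]])

```text
time_s: 20.8
tool_pos: [473.2, -222.1, 227.1]
orientation: [-0.001, 0.651, 0.759, -0.0]
ft_force: [-0.3, 0.1, 0.3]
gripper_width: 0.005
grasp_force: 0.0
```

```bash
python3 rel.py 474 -222 229 8.7
python3 - <<'E'
from workcell import viewer
import numpy as np,cv2
from fit import *
from scipy.optimize import minimize
S=[474.3,-222,np.radians(8.7)]
c5=dict(np.load("wrist5.npz"));c6=viewer.read_camera("wrist");np.savez("wrist6.npz",**c6)
sc={n:viewer.read_camera(n) for n in("scene","side")};np.savez("side6.npz",**sc["side"]);np.savez("scene6.npz",**sc["scene"])
g=c6["image"].astype(int)
for dz in(45,68):
    P=pose(S,[(0,78,111),(0,-20,141),(0,20,141),(-40,44,34),(40,44,34),(-40,-44,34),(40,-44,34)]);P[:,2]+=dz;print(dz,proj(c6,P).round(1).tolist())
for r in(112,116,120,124,150,170,176,180,184,188,192,196,204,212,220,228): print(r,' '.join(f"{v.sum()//3}" for v in g[r,230:275:2]))
# vertical shift of tray/slides in fixed cameras between rest(5) and now(6); two patches at +y/-y sides
for n in sc:
    a=np.load(f"{n}5.npz")["image"];b=sc[n]["image"]
    for y in(-44,44):
        A=pose(S,[(-40,y,17+68)]);B=A.copy();B[:,2]-=23
        ua,ub=proj(sc[n],A)[0],proj(sc[n],B)[0];x0,y0=ua.round().astype(int)
        t=a[y0-6:y0+7,x0-6:x0+7];R=b[y0-10:y0+25,x0-12:x0+13];m=cv2.matchTemplate(R,t,cv2.TM_CCOEFF_NORMED);_,v,_,l=cv2.minMaxLoc(m)
        print(n,y,"expected",(ub-ua).round(1),"seen",(l[0]-6,l[1]-4),round(v,2))
E
```

```text
pos [ 473.2 -222.1  227.1] F [-0.3  0.1  0.3] w 0.005 gf 0.0 t 20.8 q [-0.57  0.21  1.61 -0.    1.32 -0.72]
shift cm [ 0.    0.09 -0.19] turn deg [-0.1 -0.   0.1]
45 [[252.7, 112.3], [252.5, 218.6], [252.6, 178.0], [220.9, 140.3], [283.8, 140.4], [222.8, 205.7], [281.5, 205.9]]
68 [[252.9, 112.2], [252.6, 228.3], [252.8, 184.3], [218.8, 142.1], [286.0, 142.3], [221.0, 211.6], [283.4, 211.7]]
112 238 238 237 238 218 185 184 186 154 134 176 186 183 160 185 186 185 184 185 185 185 185 185
116 238 238 238 238 219 185 185 185 153 133 134 144 169 116 149 185 185 185 185 185 185 185 184
120 238 238 238 238 219 185 185 185 154 134 134 165 140 152 135 94 162 161 141 60 68 71 65
124 238 238 238 238 219 185 185 184 153 135 168 166 143 150 139 137 133 77 69 61 70 69 64
150 129 129 132 132 128 132 128 132 168 185 186 183 183 136 130 129 129 128 128 129 130 128 129
170 122 122 123 123 123 123 123 122 161 173 123 121 128 117 123 121 123 122 122 124 123 123 122
176 126 126 127 128 126 127 127 127 107 95 95 96 96 117 128 126 127 128 125 126 128 125 127
180 137 137 123 124 124 123 123 121 158 181 179 
[... 281 characters left out ...]
84 181 178 169 118 123 122 123 123 122 122 122 121 123
196 142 126 127 128 128 128 127 128 164 184 182 178 170 127 127 127 129 130 130 130 131 115 116
204 196 195 193 190 189 189 188 187 159 185 183 179 168 160 182 181 182 183 184 183 182 179 176
212 182 189 195 194 228 239 219 160 160 187 183 179 166 172 193 195 195 238 238 189 194 194 194
220 150 150 140 149 131 99 89 78 126 186 180 181 167 86 91 87 94 117 135 136 135 138 132
228 150 140 149 92 48 48 48 49 48 44 54 53 62 48 50 47 49 48 79 113 115 112 113
scene -44 expected [-0.   7.5] seen (0, 7) 0.96
scene 44 expected [0.1 7.1] seen (-1, 6) 0.82
side -44 expected [-0.2  5.9] seen (-1, 6) 0.97
side 44 expected [-0.1  5.8] seen (-1, 2) 0.67
```

Request:
arm_command(rows=[[1, [0, 0, -3], [0, 0, 0]], [1, [0, 0, -6], [0, 0, 0]], [1, [0, -3, -10], [0, 0, 0]], [1, [0, -6, -12], [0, 0, 0]], [1, [0, -8, -12], [0, 0, 0]], [1, [0, -8, -12], [0, 0, 0]], [1, [0, -8, -12], [0, 0, 0]], [1, [0, -8, -12], [0, 0, 0]]])

```text
time_s: 21.95
tool_pos: [394.9, -234.2, 346.8]
orientation: [-0.001, 0.651, 0.759, 0.0]
ft_force: [0.9, -0.2, 0.8]
gripper_width: 0.006
grasp_force: 0.0
```

Run:
```python
from workcell import viewer
import numpy as np,cv2
from fit import *
S=[474.3,-222,np.radians(8.7)]
N={n:viewer.read_camera(n) for n in("scene","side","wrist")}
np.savez("wrist7.npz",**N["wrist"])
for n in("scene","side"):
    d=np.abs(N[n]["image"].astype(int)-np.load(f"{n}6.npz")["image"]).mean(2)
    for y in(-66,66):
        u=proj(C[n],pose(S,[(3,y,163)]))[0].round().astype(int);sl=np.s_[u[1]-5:u[1]+6,u[0]-5:u[0]+6]
        p=[cv2.cvtColor(i,6)[sl].astype(float).ravel() for i in(C[n]["image"],np.load(f"{n}5.npz")["image"],N[n]["image"])]
        print(n,y,u,"ncc 0-5,0-7,5-7",[round(np.corrcoef(p[a],p[b])[0,1],2) for a,b in((0,1),(0,2),(1,2))])
# rack pose from wrist: bar-top brightness profile along bar & tray rim rows
w=N["wrist"];g=cv2.cvtColor(w["image"],6).astype(int)
P=pose(S,[(0,78,156),(0,-78,156),(0,20,186),(0,-20,186),(0,66,165),(0,-66,165)]);u=proj(w,P);print(u.round(1).tolist())
for y,z in((66,160),(-66,160)):
    for yy in range(y-14,y+15,4):
        L=proj(w,pose(S,[(x,yy,156) for x in range(-16,28,3)])).round().astype(int);print(yy,[int(g[min(b,383),a]) for a,b in L])
```

```text
scene -66 [294 225] ncc 0-5,0-7,5-7 [np.float64(0.71), np.float64(0.87), np.float64(0.5)]
scene 66 [263 207] ncc 0-5,0-7,5-7 [np.float64(0.43), np.float64(0.91), np.float64(0.39)]
side -66 [297 227] ncc 0-5,0-7,5-7 [np.float64(0.71), np.float64(0.67), np.float64(0.14)]
side 66 [270 206] ncc 0-5,0-7,5-7 [np.float64(0.59), np.float64(0.89), np.float64(0.47)]
[[309.4, 112.6], [303.0, 217.5], [311.2, 157.6], [309.3, 186.3], [310.1, 121.7], [304.6, 212.3]]
52 [168, 177, 180, 180, 181, 181, 182, 183, 183, 184, 183, 185, 185, 194, 205]
56 [175, 180, 179, 178, 178, 171, 170, 169, 171, 170, 170, 171, 171, 189, 202]
60 [114, 124, 125, 127, 136, 135, 134, 122, 115, 113, 112, 109, 108, 101, 104]
64 [201, 201, 185, 107, 174, 200, 147, 177, 149, 175, 157, 158, 95, 72, 73]
68 [202, 201, 186, 101, 145, 199, 151, 166, 139, 138, 100, 94, 71, 72, 75]
72 [201, 201, 200, 96, 144, 144, 126, 145, 142, 201, 200, 200, 170, 122, 131]
76 [201, 201, 202, 105, 143, 198, 179, 200, 200, 200, 199, 200, 200, 200, 199]
80 [200, 201, 201, 200, 201, 200, 200, 201, 201, 200, 199, 200, 200, 200, 199]
-80 [191, 189, 190, 190, 190, 185, 183, 182, 181, 180, 180, 179, 178, 193, 205]
-76 [123, 123, 123, 122, 122, 123, 122, 123, 122, 121, 121, 121, 120, 110, 112]
-72 [122, 121, 117, 139, 152, 147, 128, 136, 123, 114, 109, 102, 97, 106, 105]
-68 [147, 153, 147, 169, 198, 194, 143, 152, 119, 134, 121, 99, 105, 105, 104]
-64 [187, 205, 199, 182, 196, 193, 111, 109, 129, 117, 100, 105, 104, 105, 103]
-60 [100, 118, 120, 136, 198, 193, 162, 143, 112, 102, 104, 103, 104, 102, 103]
-56 [100, 105, 106, 121, 197, 192, 180, 100, 97, 102, 101, 102, 104, 102, 169]
-52 [103, 105, 119, 104, 175, 193, 181, 100, 100, 103, 101, 103, 103, 115, 152]
```

```bash
python3 -c "
from workcell import robot
print(robot.sign_off())"
```

```text
the job is handed in; nothing more can be done
None
```

I hung the steel slide rack on the drain stand, released it on the catches, pressed it home by the finger tab, backed the arm clear and handed the job in at about 22 s. The drop of about 24 mm to a hard stop, and image comparisons showing both catches looking shut, indicate it is fully home; the catches were checked by pixel comparison only, because my ten picture views were used up.

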